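Seat a laser head and clamp it with the ratchet handle

ROBOT

A 6-joint arm with a two-finger parallel gripper is mounted at the origin on the work surface. World frame = base frame: x ahead of the robot, y to its left, z up, the work surface at z = 0. Lengths are in m, angles in rad, forces in N, time in s.
With the tool pointing down it reaches from about 0.15 to 0.775 m from the base axis. Payload 6.1 kg.
Tool frame: the origin (TCP) lies midway between the tips of the shut fingers; the grasp point (between the pads) lies 19 mm behind it (manip.hold_point_z is the distance from the TCP to the grasp point, in m); z points along the fingers, y is the direction in which the jaws open and shut (so a half turn about z gives the same grasp; the last joint's range is limited). The gripper opens to 85 mm and grips with 20 to 120 N. Pads are 22 mm wide; open, the fingers measure 114 mm over their backs; the gripper's body (76 mm by 85 mm) begins 54 mm behind the grasp point. The pads swing forward as they close: fully open they stand 13 mm farther back than shut.
Start: joints at [1.206, 0.126, -0.04, 1.405, 0, 1.571], TCP at [0.187, 0.49, 0.231] pointing down, gripper open.
Joint ranges: [-2.72, 2.72], [-0.95, 1.95], [-1.27, 1.35], [-1.78, 2.02], [-1.46, 1.47], [-3.14, 3.14]. Speed limits (rad/s): [2.39, 2.39, 3.01, 3.14, 3.14, 3.14].

INTERFACE

Orientations are given as a unit quaternion [x, y, z, w].
In Python, from bench import manip gives the robot as it stands. The module is installed in compiled form; this text tells all that it offers.
- The arm moves only by the tool servo_tool, never from a script. Its argument "motion" is text: rows parted by semicolons, each of 7 numbers parted by spaces: the turn, a rotation vector about the tool's x, y, z in units of 120 degrees (1.0 is 120 degrees), then the shift along the tool's x, y, z in units of 40 mm (1.0 is 40 mm), then the closure, from -1 (fully open) to 1 (shut), so that 0 is half open. In form: wx wy wz dx dy dz fingers; .... A call has 1 to 5 rows; each row shifts and turns the commanded pose from where the row before left it, along the tool's axes as they then stand; what a row does not reach is not made up. A row lasts 1/12 s, in which the tool goes at most 41.7 mm and 7.16 degrees, less where a joint would pass 70% of its speed; a pose out of reach is approached as far as the arm can. A call with a number of a shift or a turn outside -1 to 1 is refused whole. A call with a gripper value outside its range is refused whole. The fingers move at their own pace and stop on an object; the grip force is fixed at half the most. Time passes only in rows, so rows that do not move let the fingers close. It gives the time, the measured TCP pose, the force and the opening at its end, in the units of the state.
- manip.read_state(): the state, without advancing time (a new reading comes with each control period).
- manip.camera(name): name is "side" or "top" or "wrist"; returns a dict with "img" (480x640x3 uint8, red, green, blue), "mtx" (3x3 intrinsics, pixels), "pose" (4x4, takes a point from camera to world coordinates); the wrist camera has in their place "hand_eye" (4x4, takes a point from camera to tool coordinates, whose origin is the TCP and whose axes are the flange's). Camera axes: x right, y down, z forward; pixel columns grow to the right and rows downward; lengths in m; the calibration is good to about 2 mm. A picture is of the moment at which its call begins: read the wrist's pose just before it. There is no depth.
- manip.finish_job(): hands the job in, once; it reports no verdict.
The state is a dict: "clock": time; "q": joint angles; "joint_vel": joint speeds; "joint_efforts": joint torques, N m; "tcp_pos": TCP position; "tcp_rot": TCP orientation; "ft_force": force on the tool from outside, world axes, zero at the start; "torque": the same for the moment, N m; "finger_gap": finger opening in m.
Only numpy, scipy, OpenCV 4.12 (cv2) and the standard library are available. Lean on these libraries where they do the work, as an engineer would, in place of code of your own. Each camera call takes 0.05 s, during which the arm holds its last target. There are 200 camera calls.

TASK

Slide the laser head gently along its bed until it is fully home against the end stop, then tighten the clamp screw down on it by swinging the ratchet handle to and fro, until pushing the handle to tighten takes about 6 N in mid-swing. Do not ram the stop or over-tighten, let go of everything at the end, and leave the other things on the bench where they are.

Things in the scene. Friction and masses are not known exactly. Their poses are not given: they have to be found in the camera images.
- clamp_bed: Low dark steel clamp bed fixed to the bench: base plate 120 (x) x 300 (y) x 10 mm high, origin at the centre of its underside; its +y is the way the laser head slides home. Two rails (y -150 to +20 mm, tops 26 mm above the bench) form a channel 43 mm wide on x = 0. A grey bridge over the channel (y 20 to 80 mm, underside 70, top 84 mm above the bench, 94 mm wide) carries screw and ratchet.
- end_stop: Dark steel block 50 wide x 15 x 30 mm high across the end of the channel; origin in its stop face, mid-width, 12 mm above the bench (75 mm along +y of the bed). The front end of the laser head must rest against this face.
- head_center (a point): Centre of the laser head, a loose ribbed aluminium box 40 (x) x 130 (y) x 40 mm high, 0.5 to 0.8 kg, lying in the channel on the slideway (bottom 12, top 52 mm above the bench), pulled back 25 to 55 mm from the stop. Its sides stand free above the rails for 26 mm. Sliding it takes 2 to 6 N; a push of some 10 N seats it.
- head_rear (a point): Centre of the rear (-y) end face of the laser head, where it can be pushed; 32 mm above the bench. Fully home it lies 130 mm from the stop face.
- head_front (a point): Centre of the front (+y) end face of the laser head, 32 mm above the bench. Home when this face touches the end stop.
- screw_axis (a point): On the vertical axis of screw and handle, 100 mm above the bench, 45 mm along the bed's +y. The foot comes down 4 mm per rad, then presses through a hidden spring, 40 N/mm. The moving handle post takes under 1 N free, then some 7 N more per rad of screw turn: 6 N is right (foot about 125 N), under 5 too loose, over 7 too tight (at rest up to 0.5 N less). Stop pins only feel hard.
- handle (a point): Centre of the upright black handle post, 18 mm in diameter, 44 mm tall (from 108 to 152 mm above the bench), 85 mm from the screw axis, at the end of a flat steel lever whose top is 108 mm above the bench. It can be straddled or pushed with the fingers from above.
- ratchet (a joint): Angle of the ratchet handle, rad, 0 to 1.2, where stop pins block it. It grows clockwise seen from above, the tightening direction; at 0.6 the lever points along the bed's +y. Swinging back only clicks over the teeth (32 a turn, 0.2 rad each; the screw may spring back up to one tooth). One swing turns the screw 1.2 rad at most, so several are needed.
- solvent_mid (a point): Bystander: middle of a small amber bottle, 44 mm in diameter, 85 mm tall.
- lens_cell_mid (a point): Bystander: middle of a dark lens ring, 56 mm in diameter, 14 mm high, lying flat.
- driver: Bystander: a screwdriver lying on the bench, handle towards its own -x.
- post_base_mid (a point): Bystander: middle of a steel optical post, 13 mm in diameter and 70 mm tall, on a round foot 60 mm in diameter.
- slideway: Bright steel strip 43 x 225 mm, the floor of the channel, fixed; its top is 12 mm above the bench. The laser head lies on it and is pressed down on it by the foot of the clamp screw, a dark steel square of 22 mm under the bridge that starts 3 to 11 mm (not measured, differs each time) above the height of the head's top.
Things that resemble listed ones, but are neither listed nor needed, are in the scene too. What is shaped like the part that bears head_center but blue or turquoise is not meant.

How it is judged:
By the outcome, as a careful person would: the job done as asked, in the order asked, and still so for the second after the job is handed in, with the robot touching nothing.
It also fails if it takes over 67 s, if anything falls off the work surface, if the arm or the gripper's body presses on something with over 40 N, if the wrist force passes 120 N, or if a joint passes its speed limit or range.

## Working session

There is one attempt and no reset: what is moved stays moved. The work goes in short steps, Python scripts to look and compute and a tool call to move; the robot and the scene stay as the last step left them, time stands still between calls to the robot, and variables do not carry over. Pictures are saved under pics/ and viewed, on a budget of 10 in all, crops included, one or two more only if the job needs it, and the job is handed in when it is done.

Besides the shell and the picture viewer there is one more tool, called by a JSON object that holds its "name" and its "arguments". servo_tool: Moves the arm, as the interface text tells. Shifts and turns lie within -1 to 1; 1 stands for 40 mm of shift or 120 degrees of turn. Its arguments: {"type":"object","properties":{"motion":{"type":"string"}},"required":["motion"]}

```bash
mkdir -p pics; cat > h.py <<'E'
import numpy as np, cv2
from bench import manip
from scipy.spatial.transform import Rotation as R
def snap(n,f):
    s=manip.read_state(); c=manip.camera(n); cv2.imwrite(f,c['img'][:,:,::-1])
    if 'pose' in c: P=np.array(c['pose'])
    else:
        T=np.eye(4);T[:3,:3]=R.from_quat(s['tcp_rot']).as_matrix();T[:3,3]=s['tcp_pos'];P=T@np.array(c['hand_eye'])
    np.savez(f+'.npz',P=P,K=c['mtx']); return s
def px2w(f,uv,z):
    d=np.load(f+'.npz');P,K=d['P'],d['K']
    r=P[:3,:3]@np.linalg.inv(K)@np.array([uv[0],uv[1],1.]); o=P[:3,3]
    return o+r*(z-o[2])/r[2]
def w2px(f,p):
    d=np.load(f+'.npz');P,K=d['P'],d['K']
    c=K@(P[:3,:3].T@(np.array(p)-P[:3,3])); return c[:2]/c[2]
E
python3 - <<'E'
from h import *
print(snap('top','pics/top.png'));snap('side','pics/side.png')
for f in ['top','side']: print(np.load(f'pics/{f}.png.npz')['P'].round(3).tolist(),np.load(f'pics/{f}.png.npz')['K'].round(1).tolist())
print(manip.hold_point_z)
E
```

```text
{'clock': 0.0, 'q': array([ 1.20596313e+00,  1.26402110e-01, -4.06247985e-02,  1.40539803e+00,
        1.41546198e-05,  1.57084412e+00]), 'joint_vel': array([-0.00031845,  0.00060893, -0.00079025, -0.00099102,  0.00126187,
        0.00080706]), 'joint_efforts': array([-2.52835918e-03, -4.35915005e+01,  3.52925456e+01,  1.73216342e-02,
       -9.84191092e-05, -2.94759246e-06]), 'tcp_pos': array([0.1871654 , 0.49006213, 0.23050919]), 'tcp_rot': array([ 1.81430049e-01,  9.83403515e-01, -7.99513904e-04, -1.54661059e-04]), 'ft_force': array([0.48279452, 0.88307864, 0.29377624]), 'torque': array([-0.00988852,  0.06119523,  0.00601476]), 'finger_gap': 0.0855512786178906}
[[0.015, -0.994, 0.113, 0.4], [-1.0, -0.016, -0.006, -0.013], [0.008, -0.113, -0.994, 1.117], [0.0, 0.0, 0.0, 1.0]] [[560.5, 0.0, 321.1], [0.0, 560.5, 241.7], [0.0, 0.0, 1.0]]
[[0.881, -0.369, 0.296, 0.228], [-0.473, -0.685, 0.555, -0.552], [-0.002, -0.629, -0.778, 0.839], [0.0, 0.0, 0.0, 1.0]] [[469.5, 0.0, 318.9], [0.0, 469.5, 237.7], [0.0, 0.0, 1.0]]
0.0187
```

View pics/top.png

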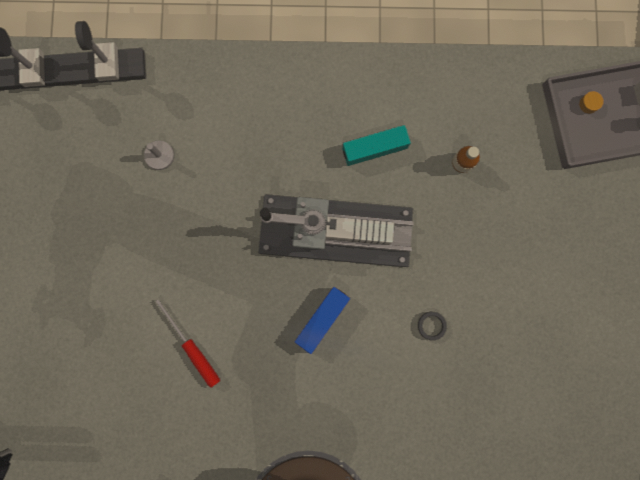

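View pics/side.png

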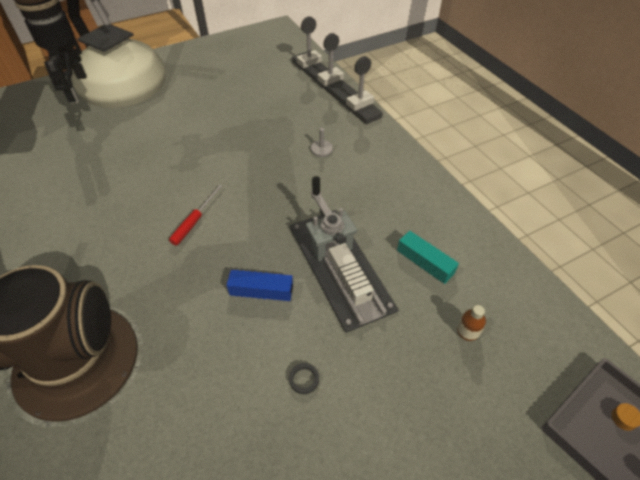

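Top view: the bed lies at about (262–413, 196–266) and its bridge at (312, 222). The ribbed aluminium head is at about (360, 231) and the handle post at (266, 214). Lookalikes for the head are the turquoise box (377, 145) and the blue box (323, 320), both ruled out by colour. The ribbed aluminium one in the channel is the one I want, and a close crop will check it.

```bash
python3 - <<'E'
import cv2
a=cv2.imread('pics/top.png')[185:275,255:420]
cv2.imwrite('pics/c1.png',cv2.resize(a,None,fx=4.8,fy=4.8,interpolation=cv2.INTER_CUBIC))
E
```

```text
(no output)
```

View pics/c1.png

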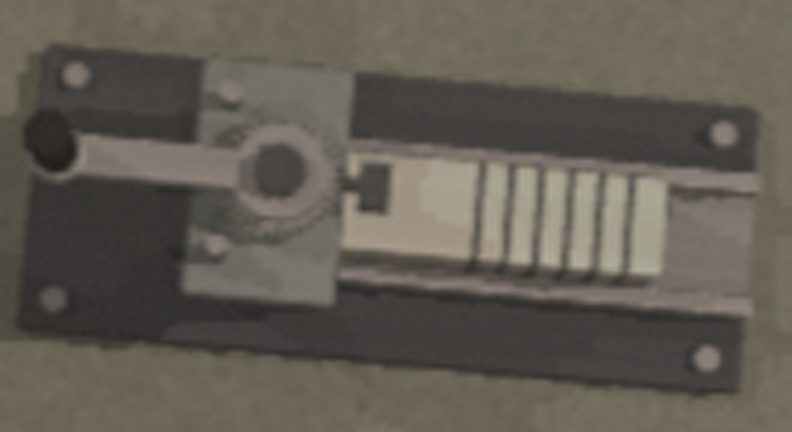

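The crop confirms the ribbed, aluminium-coloured head in the channel. Its rear top edge runs (667,178)–(660,275). The plate corners are at (48,45), (757,107), (740,392) and (20,330), the hub at (282,170) and the post top at about (48,138).

```bash
cat >> h.py <<'E'
def bed(p): return RB.T@(np.array(p)-OB)
E
python3 - <<'E'
from h import *
f='pics/top.png'
q=lambda x,y,z: px2w(f,(255+(x+.5)/4.8-.5,185+(y+.5)/4.8-.5),z)
C=[q(*p,.01) for p in [(48,45),(757,107),(740,392),(20,330)]]
m=np.mean(C,0); 
print(np.linalg.norm(C[0]-C[1]),np.linalg.norm(C[1]-C[2]),np.linalg.norm(C[2]-C[3]),np.linalg.norm(C[3]-C[0]))
u=(C[0]-C[1])+(C[3]-C[2]); v=(C[0]-C[3])+(C[1]-C[2])
yaw=np.arctan2(-u[0],u[1]); yaw2=np.arctan2(v[1],v[0]);print(m,np.degrees([yaw,yaw2]))
c,s=np.cos(yaw),np.sin(yaw); RB=np.array([[c,-s,0],[s,c,0],[0,0,1]]); OB=np.r_[m[:2],0]
for n,p in dict(rearA=(667,178,.052),rearB=(660,275,.052),hub=(282,170,.112),post=(46,132,.152),leverbase=(55,170,.108),holeTL=(76,74,.012),TR=(724,133,.012),BR=(706,358,.012),BL=(53,299,.012),stripend=(752,192,.026)).items():
  print(n,q(*p).round(4),(RB.T@(q(*p)-OB)).round(4))
print('screw world',OB+RB@[0,.045,.1])
for f in ['side','top']:
  for b in [(.06,.15,.01),(-.06,.15,.01),(.06,-.15,.01),(-.06,-.15,.01)]: print(f,w2px(f'pics/{f}.png',OB+RB@b).round(1))
E
```

```text
0.2971950435615345 0.11951134121244335 0.29814237758945483 0.11997061755823131
[ 0.5491046  -0.04898129  0.01      ] [-4.08917095 -3.79112791]
rearA [ 0.5612 -0.1578  0.052 ] [ 0.0198 -0.1077  0.052 ]
rearB [ 0.5221 -0.1551  0.052 ] [-0.0194 -0.1077  0.052 ]
hub [ 0.5528 -0.0042  0.112 ] [0.0005 0.0449 0.112 ]
post [0.5593 0.0813 0.152 ] [0.0008 0.1307 0.152 ]
leverbase [0.552  0.0818 0.108 ] [-0.0064  0.1307  0.108 ]
holeTL [0.6071 0.0831 0.012 ] [0.0484 0.1359 0.012 ]
TR [ 0.5866 -0.187   0.012 ] [ 0.0472 -0.135   0.012 ]
BR [ 0.4925 -0.1794  0.012 ] [-0.0471 -0.1341  0.012 ]
BL [0.5127 0.0902 0.012 ] [-0.0462  0.1363  0.012 ]
stripend [ 0.5599 -0.1963  0.026 ] [ 0.0213 -0.1461  0.026 ]
screw world [ 0.55231351 -0.00409585  0.1       ]
side [335.6 209.4]
side [288.8 225.1]
side [399.4 309.7]
side [346.  331.7]
top [264.1 193.9]
top [258.1 253.3]
top [413.2 206.8]
top [409.1 266.4]
```

```bash
cat >> h.py <<'E'
yaw=np.radians(-4.0); RB=R.from_euler('z',yaw).as_matrix(); OB=np.array([.5491,-.0490,0])
RT=RB@np.array([[0,1,0],[1,0,0],[0,0,-1.]])   # tool x=bed y, tool y=bed x, z down
def plan(pb,n,psi=0):
    """rows to bed-frame point pb, tool turned psi about bed z from RT"""
    s=manip.read_state(); A=R.from_quat(s['tcp_rot']); B=R.from_euler('z',psi)*R.from_matrix(RT)
    w=(A.inv()*B).as_rotvec(); d=(OB+RB@np.array(pb)-s['tcp_pos'])/n
    for i in range(n):
        Ai=A*R.from_rotvec(w*i/n)
        print(*(w/n/np.radians(120)).round(3),*(Ai.inv().apply(d)/.04).round(2))
def st():
    s=manip.read_state(); F=RB.T@s['ft_force']
    e=(R.from_matrix(RT).inv()*R.from_quat(s['tcp_rot'])).as_rotvec(degrees=True)
    print('t',round(s['clock'],2),'bed mm',(bed(s['tcp_pos'])*1e3).round(1),'F bed',F.round(2),'rot',e.round(1),'gap',round(s['finger_gap']*1e3,1),'q',s['q'].round(2))
E
python3 -c "
from h import *
st();plan((0,-.15,.22),20)"
```

```text
t 0.1 bed mm [-398.7  512.5  230.6] F bed [-0.15  0.28 -0.62] rot [  0.1  -0.1 -73.1] gap 85.1 q [ 1.21  0.13 -0.04  1.41 -0.    1.57]
-0.0 0.0 0.03 -0.72 -0.65 0.01
-0.0 0.0 0.03 -0.76 -0.6 0.01
-0.0 0.0 0.03 -0.79 -0.55 0.01
-0.0 0.0 0.03 -0.83 -0.5 0.01
-0.0 0.0 0.03 -0.86 -0.45 0.01
-0.0 0.0 0.03 -0.88 -0.39 0.01
-0.0 0.0 0.03 -0.91 -0.33 0.01
-0.0 0.0 0.03 -0.93 -0.27 0.01
-0.0 0.0 0.03 -0.94 -0.21 0.01
-0.0 0.0 0.03 -0.95 -0.15 0.01
-0.0 0.0 0.03 -0.96 -0.09 0.01
-0.0 0.0 0.03 -0.97 -0.03 0.01
-0.0 0.0 0.03 -0.97 0.03 0.01
-0.0 0.0 0.03 -0.96 0.09 0.01
-0.0 0.0 0.03 -0.95 0.15 0.01
-0.0 0.0 0.03 -0.94 0.21 0.01
-0.0 0.0 0.03 -0.93 0.27 0.01
-0.0 0.0 0.03 -0.91 0.33 0.01
-0.0 0.0 0.03 -0.88 0.39 0.01
-0.0 0.0 0.03 -0.86 0.44 0.01
```

{"name": "servo_tool", "arguments": {"motion": "0 0 0.03 -0.72 -0.65 0 1; 0 0 0.03 -0.76 -0.6 0 1; 0 0 0.03 -0.79 -0.55 0 1; 0 0 0.03 -0.83 -0.5 0 1; 0 0 0.03 -0.86 -0.45 0 1"}}

```text
clock: 0.52
tcp_pos: [0.2757, 0.3164, 0.2309]
tcp_rot: [0.334, 0.943, -0.0, -0.0]
ft_force: [1.1, -0.0, -0.1]
finger_gap: 0.0258
```

{"name": "servo_tool", "arguments": {"motion": "0 0 0.03 -0.88 -0.39 0 1; 0 0 0.03 -0.91 -0.33 0 1; 0 0 0.03 -0.93 -0.27 0 1; 0 0 0.03 -0.94 -0.21 0 1; 0 0 0.03 -0.95 -0.15 0 1"}}

```text
clock: 0.93
tcp_pos: [0.3651, 0.1452, 0.2312]
tcp_rot: [0.478, 0.879, 0.0, 0.0]
ft_force: [1.3, 1.3, 0.4]
finger_gap: 0.0001
```

{"name": "servo_tool", "arguments": {"motion": "0 0 0.03 -0.96 -0.09 0 1; 0 0 0.03 -0.97 -0.03 0 1; 0 0 0.03 -0.97 0.03 0 1; 0 0 0.03 -0.96 0.09 0 1; 0 0 0.03 -0.95 0.15 0 1"}}

```text
clock: 1.35
tcp_pos: [0.4549, -0.0261, 0.2311]
tcp_rot: [0.61, 0.793, -0.0, -0.0]
ft_force: [0.9, 1.2, 0.9]
finger_gap: 0.0001
```

{"name": "servo_tool", "arguments": {"motion": "0 0 0.03 -0.94 0.21 0 1; 0 0 0.03 -0.93 0.27 0 1; 0 0 0.03 -0.91 0.33 0 1; 0 0 0.03 -0.88 0.39 0 1; 0 0 0.03 -0.86 0.44 0 1"}}

```text
clock: 1.77
tcp_pos: [0.5452, -0.1967, 0.2308]
tcp_rot: [0.726, 0.688, -0.0, -0.0]
ft_force: [0.2, 1.0, 0.0]
finger_gap: 0.0001
```

```bash
python3 -c "
from h import *
st();plan((0,-.15,.03),6)"
```

```text
t 1.77 bed mm [   6.4 -147.7  230.8] F bed [0.16 1.06 0.02] rot [ 0.   0.  -0.9] gap 0.1 q [-0.35  0.23  0.09  1.43  0.    1.28]
-0.0 -0.0 0.001 -0.01 -0.03 0.84
-0.0 -0.0 0.001 -0.01 -0.03 0.84
-0.0 -0.0 0.001 -0.01 -0.03 0.84
-0.0 -0.0 0.001 -0.01 -0.03 0.84
-0.0 -0.0 0.001 -0.01 -0.03 0.84
-0.0 -0.0 0.001 -0.01 -0.03 0.84
```

{"name": "servo_tool", "arguments": {"motion": "0 0 0.007 -0.06 -0.16 1 1; 0 0 0 0 0 1 1; 0 0 0 0 0 1 1; 0 0 0 0 0 1 1; 0 0 0 0 0 0.6 1"}}

```text
clock: 2.18
tcp_pos: [0.5358, -0.1962, 0.0424]
tcp_rot: [0.73, 0.683, -0.001, -0.003]
ft_force: [-0.6, -0.3, -0.2]
finger_gap: -0.0001
```

{"name": "servo_tool", "arguments": {"motion": "0 0 0 0 0 0.4 1; 0 0 0 0.2 0 0 1; 0 0 0 0.2 0 0 1; 0 0 0 0 0 0 1; 0 0 0 0 0 0 1"}}

```text
clock: 2.6
tcp_pos: [0.5407, -0.1805, 0.0331]
tcp_rot: [0.729, 0.684, 0.001, 0.001]
ft_force: [-0.8, -0.1, 0.1]
finger_gap: 0.0
```

```bash
python3 -c "
from h import *
snap('side','pics/s2.png')
a=cv2.imread('pics/s2.png')[190:340,280:440];cv2.imwrite('pics/s2c.png',cv2.resize(a,None,fx=4,fy=4,interpolation=cv2.INTER_CUBIC))
st()"
```

```text
t 2.65 bed mm [   0.8 -132.1   33.2] F bed [ 0.97 -0.39  0.56] rot [-0.2 -0.1 -0.3] gap 0.3 q [-0.32  0.28 -0.29  1.   -0.    1.31]
```

View pics/s2c.png

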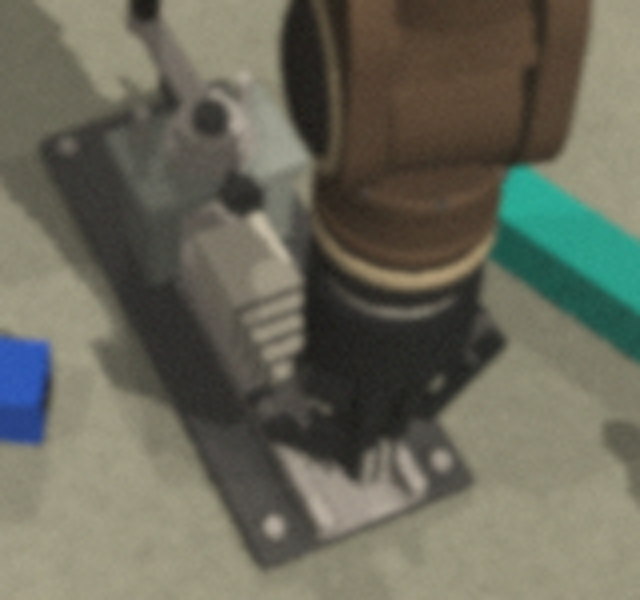

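The fingers stand behind the rear face, in the channel and clear of the rails. Pushing slowly.

{"name": "servo_tool", "arguments": {"motion": "0 0 0 0.1 -0.02 0 1; 0 0 0 0.1 0 0 1; 0 0 0 0.05 0 0 1; 0 0 0 0.05 0 0 1; 0 0 0 0.05 0 0 1"}}

```text
clock: 3.07
tcp_pos: [0.5396, -0.1669, 0.0315]
tcp_rot: [0.73, 0.684, -0.0, 0.0]
ft_force: [0.8, -3.2, 0.9]
finger_gap: 0.0002
```

{"name": "servo_tool", "arguments": {"motion": "0 0 0 0.05 0 0 1; 0 0 0 0.05 0 0 1; 0 0 0 0.05 0 0 1; 0 0 0 0.05 0 0 1; 0 0 0 0.05 0 0 1"}}

```text
clock: 3.48
tcp_pos: [0.5404, -0.1571, 0.0315]
tcp_rot: [0.73, 0.684, -0.0, 0.0]
ft_force: [-0.7, -4.5, 2.0]
finger_gap: -0.0004
```

{"name": "servo_tool", "arguments": {"motion": "0 0 0 0.05 0 0 1; 0 0 0 0.05 0 0 1; 0 0 0 0.05 0 0 1; 0 0 0 0.05 0 0 1; 0 0 0 0.05 0 0 1"}}

```text
clock: 3.9
tcp_pos: [0.541, -0.1469, 0.0315]
tcp_rot: [0.73, 0.684, -0.0, 0.0]
ft_force: [-1.3, -5.6, 3.1]
finger_gap: -0.0
```

```bash
python3 -c "
from h import *
st()"
```

```text
t 3.9 bed mm [ -1.3 -98.3  31.5] F bed [-0.89 -5.66  3.1 ] rot [-0.  -0.  -0.3] gap -0.0 q [-0.27  0.27 -0.32  0.99 -0.    1.37]
```

{"name": "servo_tool", "arguments": {"motion": "0 0 0 0.05 0 0 1; 0 0 0 0.05 0 0 1; 0 0 0 0.05 0 0 1; 0 0 0 0.05 0 0 1; 0 0 0 0.05 0 0 1"}}

```text
clock: 4.32
tcp_pos: [0.5416, -0.137, 0.0315]
tcp_rot: [0.73, 0.684, -0.0, 0.0]
ft_force: [-0.4, -5.3, 2.2]
finger_gap: 0.0
```

{"name": "servo_tool", "arguments": {"motion": "0 0 0 0.05 0 0 1; 0 0 0 0.05 0 0 1; 0 0 0 0.05 0 0 1; 0 0 0 0.03 0 0 1; 0 0 0 0.03 0 0 1"}}

```text
clock: 4.73
tcp_pos: [0.5421, -0.1286, 0.0315]
tcp_rot: [0.73, 0.684, -0.0, 0.0]
ft_force: [0.6, -5.4, 3.6]
finger_gap: -0.0002
```

{"name": "servo_tool", "arguments": {"motion": "0 0 0 0.025 0 0 1; 0 0 0 0.025 0 0 1; 0 0 0 0.025 0 0 1; 0 0 0 0.025 0 0 1; 0 0 0 0.025 0 0 1"}}

```text
clock: 5.15
tcp_pos: [0.5424, -0.1237, 0.0315]
tcp_rot: [0.73, 0.684, -0.0, 0.0]
ft_force: [0.0, -6.0, 3.5]
finger_gap: 0.0003
```

```bash
python3 -c "
from h import *
st()"
```

```text
t 5.15 bed mm [ -1.5 -74.9  31.5] F bed [ 0.43 -5.97  3.52] rot [-0.  -0.  -0.3] gap 0.3 q [-0.22  0.26 -0.33  0.99 -0.    1.41]
```

{"name": "servo_tool", "arguments": {"motion": "0 0 0 0.025 0 0 1; 0 0 0 0.025 0 0 1; 0 0 0 0.025 0 0 1; 0 0 0 0.02 0 0 1; 0 0 0 0.02 0 0 1"}}

```text
clock: 5.57
tcp_pos: [0.5427, -0.1191, 0.0315]
tcp_rot: [0.73, 0.684, -0.0, 0.0]
ft_force: [0.2, -5.7, 3.6]
finger_gap: 0.0
```

{"name": "servo_tool", "arguments": {"motion": "0 0 0 0.015 0 0 1; 0 0 0 0.015 0 0 1; 0 0 0 0.015 0 0 1; 0 0 0 0.015 0 0 1"}}

```text
clock: 5.9
tcp_pos: [0.5429, -0.1167, 0.0315]
tcp_rot: [0.73, 0.684, -0.0, 0.0]
ft_force: [-0.5, -4.5, 3.0]
finger_gap: -0.0001
```

{"name": "servo_tool", "arguments": {"motion": "0 0 0 0.015 0 0 1; 0 0 0 0.015 0 0 1; 0 0 0 0.015 0 0 1"}}

```text
clock: 6.15
tcp_pos: [0.543, -0.1149, 0.0315]
tcp_rot: [0.73, 0.684, -0.0, 0.0]
ft_force: [-0.9, -5.3, 3.2]
finger_gap: -0.0004
```

{"name": "servo_tool", "arguments": {"motion": "0 0 0 0.015 0 0 1; 0 0 0 0.015 0 0 1; 0 0 0 0.015 0 0 1"}}

```text
clock: 6.4
tcp_pos: [0.5431, -0.1131, 0.0315]
tcp_rot: [0.73, 0.684, -0.0, 0.0]
ft_force: [0.6, -4.6, 3.2]
finger_gap: 0.0003
```

{"name": "servo_tool", "arguments": {"motion": "0 0 0 0.015 0 0 1; 0 0 0 0.015 0 0 1; 0 0 0 0.015 0 0 1"}}

```text
clock: 6.65
tcp_pos: [0.5431, -0.1131, 0.0316]
tcp_rot: [0.73, 0.683, -0.002, 0.002]
ft_force: [-1.3, -13.2, 2.8]
finger_gap: -0.0002
```

The head stopped dead at the expected place and the force rose to about 13 N, so it is seated. Backing off and going to the handle.

{"name": "servo_tool", "arguments": {"motion": "0 0 0 -0.2 0 0 1; 0 0 0 -0.2 0 0 1; 0 0 0 0 0 -0.8 1; 0 0 0 0 0 -1 1; 0 0 0 0 0 -1 1"}}

```text
clock: 7.07
tcp_pos: [0.5407, -0.1265, 0.1432]
tcp_rot: [0.73, 0.684, -0.0, -0.002]
ft_force: [1.1, 0.7, -0.3]
finger_gap: 0.0002
```

{"name": "servo_tool", "arguments": {"motion": "0 0 0 0 0 -1 0.2; 0 0 0 0 0 -1 0.2; 0 0 0 0.5 0 0 0.2; 0 0 0 0.5 0 0 0.2; 0 0 0 0 0 0 0.2"}}

```text
clock: 7.48
tcp_pos: [0.545, -0.0847, 0.224]
tcp_rot: [0.729, 0.684, 0.001, -0.001]
ft_force: [-0.3, 0.5, 0.5]
finger_gap: 0.0343
```

```bash
python3 -c "
from h import *
st();plan((0.0008,.130,.215),5)
snap('top','pics/t2.png');snap('wrist','pics/w2.png')
a=cv2.imread('pics/t2.png')[185:275,255:420];b=cv2.imread('pics/w2.png')
cv2.imwrite('pics/m2.png',np.vstack([cv2.resize(a,(533,290),interpolation=cv2.INTER_CUBIC),cv2.resize(b,(400,300))[:, :400] if 0 else cv2.copyMakeBorder(cv2.resize(b,(413,310)),0,0,0,120,0)]))"
```

```text
t 7.48 bed mm [ -1.6 -35.9 224. ] F bed [-0.37  0.51  0.48] rot [-0.1  0.2 -0.4] gap 34.3 q [-0.16  0.18  0.    1.4   0.    1.48]
0.0 -0.0 0.001 0.83 0.02 0.05
0.0 -0.0 0.001 0.83 0.02 0.05
0.0 -0.0 0.001 0.83 0.02 0.05
0.0 -0.0 0.001 0.83 0.01 0.05
0.0 -0.0 0.001 0.83 0.01 0.05
```

View pics/m2.png

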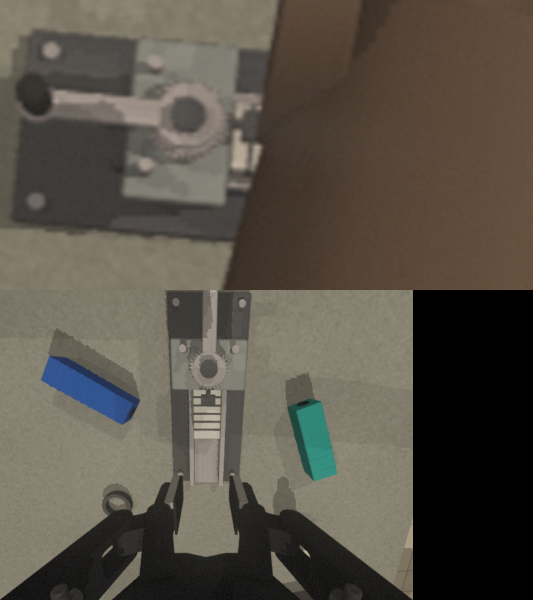

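{"name": "servo_tool", "arguments": {"motion": "0 0 0.002 0.83 0.03 0 0.2; 0 0 0.002 0.83 0.03 0 0.2; 0 0 0 0.83 0 0 0.2; 0 0 0 0.83 0 0 0.2; 0 0 0 0.83 0 0.2 0.2"}}

```text
clock: 8.0
tcp_pos: [0.5593, 0.079, 0.2158]
tcp_rot: [0.733, 0.68, 0.001, 0.0]
ft_force: [0.6, -0.2, 0.2]
finger_gap: 0.034
```

{"name": "servo_tool", "arguments": {"motion": "0 0 0 0 0 0.3 0.2; 0 0 0 0 0 0 0.2"}}

```text
clock: 8.17
tcp_pos: [0.5578, 0.0791, 0.2003]
tcp_rot: [0.732, 0.682, -0.002, -0.002]
ft_force: [-0.5, 1.3, -1.0]
finger_gap: 0.0339
```

```bash
python3 -c "
from h import *
for v in (147,148): print('rear', bed(px2w('pics/w2.png',(207*640/413,v*640/413),.052)).round(4))
st();snap('wrist','pics/w3.png');print('post exp',w2px('pics/w3.png',OB+RB@[.0,.130,.152]),w2px('pics/w3.png',OB+RB@[.0,.130,.108]))
plan((0,.130,.122),3)"
```

```text
rear [ 0.0003 -0.0506  0.052 ]
rear [ 0.0003 -0.0522  0.052 ]
t 8.17 bed mm [ -0.3 128.4 200.3] F bed [-0.6   1.21 -1.  ] rot [ 0.3 -0.   0.1] gap 33.9 q [ 0.14  0.2  -0.01  1.36  0.    1.78]
post exp [319.12259948 260.9138925 ] [319.40226675 238.34560471]
-0.001 0.0 -0.0 0.02 0.0 0.66
-0.001 0.0 -0.0 0.02 0.0 0.66
-0.001 0.0 -0.0 0.02 0.0 0.66
```

View pics/w3.png

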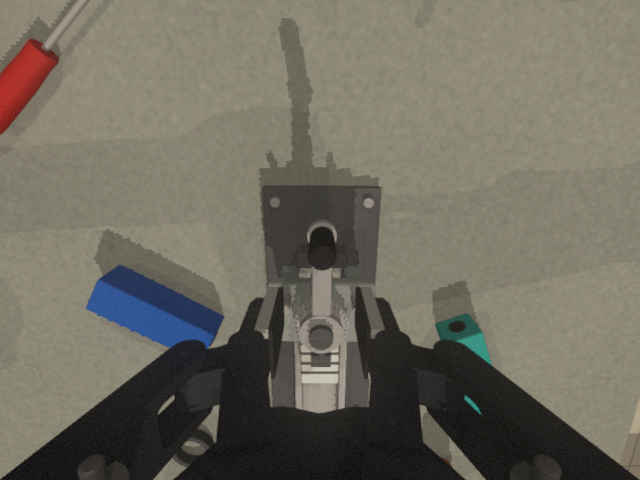

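The post is at (321, 236) at its base and (322, 257) at its top. That agrees with the prediction to about 1–2 mm (+1 mm x, +2 mm y). The pads straddle it with clearance, so I go down.

{"name": "servo_tool", "arguments": {"motion": "0 0 0 0.08 0.03 0.65 0.2; 0 0 0 0 0 0.65 0.2; 0 0 0 0 0 0.6 0.2; 0 0 0 0 0 0 0.4; 0 0 0 0 0 0 0.4"}}

```text
clock: 8.63
tcp_pos: [0.5595, 0.0799, 0.1269]
tcp_rot: [0.733, 0.68, -0.001, -0.001]
ft_force: [-0.3, -0.1, 0.8]
finger_gap: 0.0255
```

```bash
cat >> h.py <<'E'
AX=np.array([.0008,.0465])
def hs():
    s=manip.read_state(); p=bed(s['tcp_pos']); F=RB.T@s['ft_force']; d=p[:2]-AX
    phi=np.arctan2(d[0],d[1]); t=np.array([np.cos(phi),-np.sin(phi)]); n=np.array([np.sin(phi),np.cos(phi)])
    psi=(R.from_quat(s['tcp_rot'])*R.from_matrix(RT).inv()).as_rotvec()[2]
    print('t %.2f phi %.3f psi %.3f r %.1f z %.1f Ftan %.2f Frad %.2f Fz %.2f gap %.1f'%(s['clock'],phi,psi,1e3*np.hypot(*d),p[2]*1e3,F[:2]@t,F[:2]@n,F[2],s['finger_gap']*1e3))
E
python3 -c "
from h import *
hs();st()"
```

```text
t 8.63 phi 0.007 psi -0.006 r 82.8 z 126.9 Ftan -0.27 Frad -0.12 Fz 0.79 gap 25.5
t 8.63 bed mm [  1.4 129.3 126.9] F bed [-0.27 -0.11  0.79] rot [ 0.2 -0.   0.3] gap 25.5 q [ 0.14  0.22 -0.15  1.2   0.    1.79]
```

{"name": "servo_tool", "arguments": {"motion": "0 0 0 0.05 0 0.07 0.4; 0 0 0.048 -0.01 0.21 0 0.4; 0 0 0.048 -0.01 0.21 0 0.4; 0 0 0.048 -0.01 0.21 0 0.4; 0 0 0 0 0 0 0.4"}}

```text
clock: 9.05
tcp_pos: [0.5868, 0.0773, 0.1263]
tcp_rot: [0.828, 0.561, 0.001, 0.001]
ft_force: [-0.9, -0.7, 0.3]
finger_gap: 0.0258
```

```bash
python3 -c "
from h import *
hs()"
```

```text
t 9.05 phi 0.329 psi -0.309 r 86.7 z 126.3 Ftan -0.55 Frad -0.98 Fz 0.35 gap 25.8
```

{"name": "servo_tool", "arguments": {"motion": "0 0 0.048 -0.01 0.21 0 0.4; 0 0 0.048 -0.01 0.21 0 0.4; 0 0 0.034 -0.02 0.15 0.05 0.4; 0 0 0 0 0 0 0.4"}}

```text
clock: 9.38
tcp_pos: [0.6057, 0.0657, 0.1238]
tcp_rot: [0.895, 0.445, 0.001, 0.0]
ft_force: [1.0, -0.1, -0.4]
finger_gap: 0.0254
```

```bash
python3 -c "
from h import *
hs()"
```

```text
t 9.38 phi 0.585 psi -0.578 r 86.3 z 123.8 Ftan 0.83 Frad 0.52 Fz -0.41 gap 25.4
```

{"name": "servo_tool", "arguments": {"motion": "0 0 -0.048 -0.01 -0.21 0 0.4; 0 0 -0.048 -0.01 -0.21 0 0.4; 0 0 -0.048 -0.01 -0.21 0 0.4; 0 0 -0.048 -0.01 -0.21 0 0.4; 0 0 -0.048 -0.01 -0.21 0 0.4"}}

```text
clock: 9.8
tcp_pos: [0.5669, 0.0825, 0.1238]
tcp_rot: [0.753, 0.658, 0.001, 0.001]
ft_force: [3.6, -1.9, -2.4]
finger_gap: 0.0256
```

{"name": "servo_tool", "arguments": {"motion": "0 0 -0.048 -0.01 -0.21 0 0.4; 0 0 -0.048 -0.01 -0.21 0 0.4; 0 0 -0.048 -0.01 -0.21 0 0.4; 0 0 -0.048 -0.01 -0.21 0 0.4; 0 0 -0.048 -0.01 -0.21 0 0.4"}}

```text
clock: 10.22
tcp_pos: [0.5256, 0.0787, 0.124]
tcp_rot: [0.566, 0.824, 0.002, 0.001]
ft_force: [4.7, 1.2, -0.6]
finger_gap: 0.0258
```

```bash
python3 -c "
from h import *
hs()"
```

```text
t 10.22 phi -0.396 psi 0.438 r 85.9 z 124.0 Ftan 4.82 Frad -0.39 Fz -0.64 gap 25.8
```

{"name": "servo_tool", "arguments": {"motion": "0 0 -0.04 0 -0.21 0 0.4; 0 0 -0.03 0 -0.15 0 0.4; 0 0 0 0 0 0 0.4"}}

```text
clock: 10.47
tcp_pos: [0.511, 0.0724, 0.1238]
tcp_rot: [0.506, 0.862, 0.0, 0.001]
ft_force: [0.1, -0.2, 0.5]
finger_gap: 0.0258
```

```bash
python3 -c "
from h import *
hs()"
```

```text
t 10.47 phi -0.582 psi 0.579 r 86.1 z 123.8 Ftan -0.03 Frad -0.26 Fz 0.52 gap 25.8
```

{"name": "servo_tool", "arguments": {"motion": "0 0 0.048 -0.01 0.21 0 0.4; 0 0 0.048 -0.01 0.21 0 0.4; 0 0 0.048 -0.01 0.21 0 0.4; 0 0 0.048 -0.01 0.21 0 0.4"}}

```text
clock: 10.8
tcp_pos: [0.5435, 0.0827, 0.1233]
tcp_rot: [0.672, 0.741, -0.0, 0.0]
ft_force: [0.8, 0.4, -0.6]
finger_gap: 0.0258
```

```bash
python3 -c "
from h import *
hs()"
```

```text
t 10.80 phi -0.182 psi 0.168 r 86.0 z 123.3 Ftan 0.84 Frad 0.33 Fz -0.57 gap 25.8
```

{"name": "servo_tool", "arguments": {"motion": "0 0 0.048 -0.01 0.21 0 0.4; 0 0 0.048 -0.01 0.21 0 0.4; 0 0 0.048 -0.01 0.21 0 0.4; 0 0 0 0 0 0 0.4"}}

```text
clock: 11.13
tcp_pos: [0.5699, 0.0816, 0.1229]
tcp_rot: [0.775, 0.633, 0.001, 0.0]
ft_force: [0.1, 0.9, 0.0]
finger_gap: 0.0255
```

```bash
python3 -c "
from h import *
hs()"
```

```text
t 11.13 phi 0.126 psi -0.131 r 85.9 z 122.9 Ftan -0.05 Frad 0.89 Fz 0.03 gap 25.5
```

{"name": "servo_tool", "arguments": {"motion": "0 0 0.048 -0.01 0.21 0 0.4; 0 0 0.048 -0.01 0.21 0 0.4; 0 0 0.048 -0.01 0.21 0 0.4; 0 0 0.02 -0.01 0.1 0 0.4; 0 0 0 0 0 0 0.4"}}

```text
clock: 11.55
tcp_pos: [0.596, 0.0705, 0.1227]
tcp_rot: [0.87, 0.492, 0.0, 0.0]
ft_force: [0.1, -0.1, -0.9]
finger_gap: 0.0252
```

```bash
python3 -c "
from h import *
hs()"
```

```text
t 11.55 phi 0.460 psi -0.471 r 84.8 z 122.7 Ftan 0.12 Frad -0.09 Fz -0.91 gap 25.2
```

{"name": "servo_tool", "arguments": {"motion": "0 0 0.048 0.01 0.21 0 0.4; 0 0 0.014 0 0.06 0 0.4; 0 0 0 0 0 0 0.4"}}

```text
clock: 11.8
tcp_pos: [0.6046, 0.0651, 0.1227]
tcp_rot: [0.9, 0.435, -0.0, -0.0]
ft_force: [-0.2, 1.0, 0.4]
finger_gap: 0.0256
```

```bash
python3 -c "
from h import *
hs()"
```

```text
t 11.80 phi 0.580 psi -0.600 r 85.1 z 122.7 Ftan -0.78 Frad 0.66 Fz 0.41 gap 25.6
```

{"name": "servo_tool", "arguments": {"motion": "0 0 -0.048 -0.01 -0.21 0 0.4; 0 0 -0.048 -0.01 -0.21 0 0.4; 0 0 -0.048 -0.01 -0.21 0 0.4; 0 0 -0.048 -0.01 -0.21 0 0.4; 0 0 -0.048 -0.01 -0.21 0 0.4"}}

```text
clock: 12.22
tcp_pos: [0.5666, 0.0824, 0.1228]
tcp_rot: [0.762, 0.648, 0.0, 0.001]
ft_force: [0.8, -1.0, 0.4]
finger_gap: 0.0256
```

{"name": "servo_tool", "arguments": {"motion": "0 0 -0.048 -0.01 -0.21 0 0.4; 0 0 -0.048 -0.01 -0.21 0 0.4; 0 0 -0.048 -0.01 -0.21 0 0.4; 0 0 -0.048 -0.01 -0.21 0 0.4; 0 0 -0.048 -0.01 -0.21 0 0.4"}}

```text
clock: 12.63
tcp_pos: [0.5253, 0.0793, 0.1231]
tcp_rot: [0.576, 0.817, 0.001, 0.001]
ft_force: [1.5, 0.3, 0.3]
finger_gap: 0.0252
```

{"name": "servo_tool", "arguments": {"motion": "0 0 -0.048 0 -0.21 0 0.4; 0 0 -0.02 0 -0.12 0 0.4; 0 0 0 0 0 0 0.4"}}

```text
clock: 12.88
tcp_pos: [0.5127, 0.0744, 0.1232]
tcp_rot: [0.519, 0.855, 0.001, 0.001]
ft_force: [0.6, 1.0, 0.0]
finger_gap: 0.0254
```

```bash
python3 -c "
from h import *
hs()"
```

```text
t 12.88 phi -0.553 psi 0.549 r 87.0 z 123.2 Ftan 0.96 Frad 0.61 Fz 0.01 gap 25.4
```

{"name": "servo_tool", "arguments": {"motion": "0 0 0.048 -0.01 0.21 0 0.4; 0 0 0.048 -0.01 0.21 0 0.4; 0 0 0.024 0 0.1 0 0.4; 0 0 0 0 0 0 0.4"}}

```text
clock: 13.22
tcp_pos: [0.533, 0.0818, 0.1225]
tcp_rot: [0.624, 0.782, 0.0, 0.0]
ft_force: [-0.5, -0.4, -0.7]
finger_gap: 0.0253
```

```bash
python3 -c "
from h import *
hs()"
```

```text
t 13.22 phi -0.303 psi 0.294 r 86.8 z 122.5 Ftan -0.59 Frad -0.29 Fz -0.70 gap 25.3
```

```bash
python3 -c "
from h import *
snap('wrist','pics/w4.png'); cv2.imwrite('pics/w4c.png',cv2.imread('pics/w4.png')[120:420,120:520])"
```

```text
(no output)
```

View pics/w4c.png

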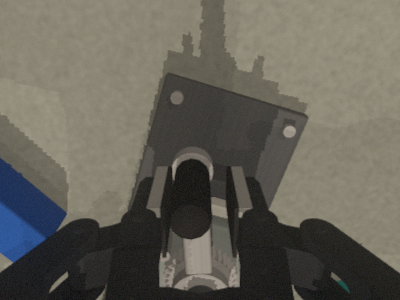

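{"name": "servo_tool", "arguments": {"motion": "0 0 0.048 -0.02 0.21 0 0.4; 0 0 0.048 -0.02 0.21 0 0.4; 0 0 0.024 -0.01 0.1 0 0.4; 0 0 0 0 0 0 0.4"}}

```text
clock: 13.6
tcp_pos: [0.5531, 0.0828, 0.1222]
tcp_rot: [0.716, 0.698, -0.0, -0.001]
ft_force: [-1.6, 0.1, -0.3]
finger_gap: 0.0253
```

```bash
python3 -c "
from h import *
hs()"
```

```text
t 13.60 phi -0.070 psi 0.043 r 85.5 z 122.2 Ftan -1.63 Frad 0.12 Fz -0.27 gap 25.3
```

```bash
cat >> h.py <<'E'
def av(n=8):
    L=[]
    for i in range(n):
        s=manip.read_state(); L.append(RB.T@s['ft_force']); manip.camera('side')
    p=bed(s['tcp_pos']); d=p[:2]-AX; phi=np.arctan2(*d); F=np.mean(L,0)
    print('t %.2f phi %.3f r %.1f Ftan %.2f (se %.2f) Frad %.2f'%(s['clock'],phi,1e3*np.hypot(*d),F[0]*np.cos(phi)-F[1]*np.sin(phi),np.std(L,0)[0]/n**.5,F[0]*np.sin(phi)+F[1]*np.cos(phi)))
E
python3 -c "
from h import *
av()"
```

```text
t 13.95 phi -0.073 r 85.1 Ftan -1.32 (se 0.20) Frad 0.56
```

{"name": "servo_tool", "arguments": {"motion": "0 0 0.035 -0.01 0.16 0 0.4; 0 0 0.035 -0.01 0.16 0 0.4; 0 0 0.035 -0.01 0.16 0 0.4"}}

```text
clock: 14.25
tcp_pos: [0.5716, 0.0801, 0.1224]
tcp_rot: [0.79, 0.613, -0.0, -0.001]
ft_force: [-4.1, 3.9, 1.1]
finger_gap: 0.0255
```

```bash
python3 -c "
from h import *
av()"
```

```text
t 14.60 phi 0.156 r 84.3 Ftan -2.72 (se 0.33) Frad 2.00
```

{"name": "servo_tool", "arguments": {"motion": "0 0 -0.048 0.01 -0.21 0 0.4; 0 0 -0.048 0 -0.21 0 0.4; 0 0 -0.048 0 -0.21 0 0.4; 0 0 -0.048 -0.01 -0.21 0 0.4; 0 0 -0.048 -0.01 -0.21 0 0.4"}}

```text
clock: 15.07
tcp_pos: [0.5316, 0.0805, 0.1229]
tcp_rot: [0.609, 0.793, 0.0, 0.001]
ft_force: [2.9, 0.6, -1.9]
finger_gap: 0.0256
```

{"name": "servo_tool", "arguments": {"motion": "0 0 -0.048 -0.01 -0.21 0 0.4; 0 0 -0.03 0 -0.15 0 0.4; 0 0 0 0 0 0 0.4"}}

```text
clock: 15.32
tcp_pos: [0.5171, 0.0756, 0.1231]
tcp_rot: [0.544, 0.839, -0.0, 0.001]
ft_force: [0.2, 0.2, -0.9]
finger_gap: 0.0257
```

```bash
python3 -c "
from h import *
hs();av()"
```

```text
t 15.32 phi -0.501 psi 0.490 r 86.2 z 123.1 Ftan 0.25 Frad 0.13 Fz -0.87 gap 25.7
t 15.67 phi -0.492 r 86.6 Ftan 0.25 (se 0.12) Frad 0.20
```

{"name": "servo_tool", "arguments": {"motion": "0 0 0.048 -0.01 0.21 0 0.4; 0 0 0.035 0 0.16 0 0.4; 0 0 0.024 0 0.1 0 0.4"}}

```text
clock: 15.97
tcp_pos: [0.5352, 0.0822, 0.1224]
tcp_rot: [0.637, 0.771, -0.001, -0.0]
ft_force: [-2.4, -1.9, 2.1]
finger_gap: 0.026
```

```bash
python3 -c "
from h import *
hs();av()"
```

```text
t 15.97 phi -0.278 psi 0.260 r 86.8 z 122.4 Ftan -2.74 Frad -1.40 Fz 2.14 gap 26.0
t 16.32 phi -0.284 r 86.8 Ftan -1.85 (se 0.18) Frad -1.03
```

{"name": "servo_tool", "arguments": {"motion": "0 0 0.035 -0.02 0.15 0 0.4; 0 0 0.035 -0.02 0.15 0 0.4; 0 0 0.024 -0.01 0.1 0 0.4"}}

```text
clock: 16.62
tcp_pos: [0.5504, 0.0835, 0.1223]
tcp_rot: [0.709, 0.705, 0.0, -0.002]
ft_force: [-5.6, 3.9, 0.7]
finger_gap: 0.0256
```

```bash
python3 -c "
from h import *
hs();av()"
```

```text
t 16.62 phi -0.102 psi 0.065 r 86.2 z 122.3 Ftan -5.48 Frad 4.04 Fz 0.69 gap 25.6
t 16.97 phi -0.100 r 85.5 Ftan -3.94 (se 0.25) Frad 3.39
```

```bash
cat >> h.py <<'E'
def ser(n=10):
    for i in range(n):
        s=manip.read_state(); p=bed(s['tcp_pos']); d=p[:2]-AX; phi=np.arctan2(*d);F=RB.T@s['ft_force']
        print('%.2f phi %.4f r %.1f Ft %.2f Fr %.2f'%(s['clock'],phi,1e3*np.hypot(*d),F[0]*np.cos(phi)-F[1]*np.sin(phi),F[0]*np.sin(phi)+F[1]*np.cos(phi))); manip.camera('side')
E
```

{"name": "servo_tool", "arguments": {"motion": "0 0 0.015 0.03 0.06 0 0.4; 0 0 0.015 0.02 0.06 0 0.4; 0 0 0.015 0.01 0.06 0 0.4"}}

```text
clock: 17.27
tcp_pos: [0.5576, 0.0833, 0.1222]
tcp_rot: [0.741, 0.672, -0.002, 0.001]
ft_force: [-4.7, -3.1, -0.1]
finger_gap: 0.0254
```

```bash
python3 -c "
from h import *
ser()"
```

```text
17.27 phi -0.0176 r 86.0 Ft -4.52 Fr -3.33
17.32 phi -0.0127 r 86.1 Ft -3.48 Fr -2.61
17.37 phi -0.0139 r 86.1 Ft -5.22 Fr -3.38
17.42 phi -0.0145 r 86.1 Ft -4.65 Fr -3.32
17.47 phi -0.0149 r 86.2 Ft -3.23 Fr -2.40
17.52 phi -0.0149 r 86.2 Ft -3.69 Fr -3.04
17.57 phi -0.0149 r 86.3 Ft -3.12 Fr -3.49
17.62 phi -0.0149 r 86.4 Ft -3.41 Fr -2.33
17.67 phi -0.0149 r 86.4 Ft -4.14 Fr -3.34
17.72 phi -0.0151 r 86.4 Ft -4.69 Fr -2.83
```

{"name": "servo_tool", "arguments": {"motion": "0 0 0.02 0 0.09 0 0.4; 0 0 0.02 -0.01 0.09 0 0.4; 0 0 0.02 -0.01 0.09 0 0.4"}}

```text
clock: 18.02
tcp_pos: [0.5681, 0.0822, 0.1222]
tcp_rot: [0.782, 0.624, -0.001, -0.001]
ft_force: [-6.5, 1.1, 0.4]
finger_gap: 0.026
```

```bash
python3 -c "
from h import *
hs();av(12)"
```

```text
t 18.02 phi 0.105 psi -0.154 r 86.2 z 122.2 Ftan -6.60 Frad -0.02 Fz 0.39 gap 26.0
t 18.57 phi 0.106 r 86.3 Ftan -5.36 (se 0.16) Frad -0.12
```

Static force is 5.4 N, a bit more while moving. Next I back off to see what the ratchet keeps, then push again.

{"name": "servo_tool", "arguments": {"motion": "0 0 -0.04 0 -0.18 0 0.4; 0 0 -0.04 0 -0.18 0 0.4; 0 0 -0.04 0 -0.18 0 0.4; 0 0 -0.04 0 -0.18 0 0.4; 0 0 -0.03 0 -0.12 0 0.4"}}

```text
clock: 19.03
tcp_pos: [0.5367, 0.0843, 0.1232]
tcp_rot: [0.641, 0.768, 0.001, 0.001]
ft_force: [0.7, -0.7, -0.9]
finger_gap: 0.0255
```

{"name": "servo_tool", "arguments": {"motion": "0 0 0 0 0.05 0 0.4; 0 0 0 0 0.07 0 0.4; 0 0 0 0 0.03 0 0.4; 0 0 0 0 0 0 0.4"}}

```text
clock: 19.37
tcp_pos: [0.5426, 0.0856, 0.1225]
tcp_rot: [0.643, 0.766, 0.0, 0.0]
ft_force: [-0.3, 0.2, 0.1]
finger_gap: 0.0254
```

```bash
python3 -c "
from h import *
hs();av(8)"
```

```text
t 19.37 phi -0.189 psi 0.244 r 88.9 z 122.5 Ftan -0.31 Frad 0.29 Fz 0.13 gap 25.4
t 19.72 phi -0.200 r 89.0 Ftan -0.11 (se 0.11) Frad 0.03
```

{"name": "servo_tool", "arguments": {"motion": "0 0 0.01 0 0.04 0 0.4; 0 0 0.01 0 0.04 0 0.4; 0 0 0 0 0 0 0.4"}}

```text
clock: 20.02
tcp_pos: [0.5449, 0.0861, 0.1225]
tcp_rot: [0.659, 0.752, -0.0, -0.0]
ft_force: [-1.3, -0.0, -0.4]
finger_gap: 0.0257
```

```bash
python3 -c "
from h import *
hs();av(8)"
```

```text
t 20.02 phi -0.163 psi 0.202 r 89.1 z 122.5 Ftan -1.26 Frad 0.08 Fz -0.38 gap 25.7
t 20.37 phi -0.164 r 89.1 Ftan -0.73 (se 0.21) Frad -0.27
```

{"name": "servo_tool", "arguments": {"motion": "0 0 0.008 -0.04 0.035 0 0.4; 0 0 0.008 -0.03 0.035 0 0.4; 0 0 0 0 0 0 0.4"}}

```text
clock: 20.67
tcp_pos: [0.5475, 0.0839, 0.1223]
tcp_rot: [0.671, 0.741, -0.0, -0.001]
ft_force: [-3.2, 2.2, 1.4]
finger_gap: 0.025
```

```bash
python3 -c "
from h import *
hs();av(8)"
```

```text
t 20.67 phi -0.135 psi 0.169 r 86.8 z 122.3 Ftan -3.05 Frad 2.42 Fz 1.36 gap 25.0
t 21.02 phi -0.134 r 86.7 Ftan -3.55 (se 0.21) Frad 2.66
```

{"name": "servo_tool", "arguments": {"motion": "0 0 0.008 0.01 0.035 0 0.4; 0 0 0.008 0.01 0.035 0 0.4; 0 0 0 0 0 0 0.4"}}

```text
clock: 21.32
tcp_pos: [0.5506, 0.084, 0.1223]
tcp_rot: [0.684, 0.73, -0.001, 0.0]
ft_force: [-4.1, -2.4, -0.4]
finger_gap: 0.0259
```

```bash
python3 -c "
from h import *
hs();av(8)"
```

```text
t 21.32 phi -0.099 psi 0.135 r 86.7 z 122.3 Ftan -4.18 Frad -2.24 Fz -0.36 gap 25.9
t 21.67 phi -0.099 r 86.8 Ftan -3.99 (se 0.21) Frad -3.06
```

{"name": "servo_tool", "arguments": {"motion": "0 0 0.024 -0.01 0.12 0 0.4; 0 0 0.024 -0.01 0.12 0 0.4; 0 0 0.024 0 0.12 0 0.4; 0 0 0 0 0 0 0.4"}}

```text
clock: 22.05
tcp_pos: [0.5651, 0.0835, 0.1223]
tcp_rot: [0.737, 0.676, -0.001, 0.0]
ft_force: [-4.4, -3.0, -0.2]
finger_gap: 0.0256
```

```bash
python3 -c "
from h import *
hs();av(10)"
```

```text
t 22.05 phi 0.068 psi -0.017 r 87.0 z 122.3 Ftan -3.97 Frad -3.54 Fz -0.17 gap 25.6
t 22.50 phi 0.067 r 87.6 Ftan -2.97 (se 0.15) Frad -2.84
```

{"name": "servo_tool", "arguments": {"motion": "0 0 0.01 -0.01 0.03 0 0.4; 0 0 0.01 -0.01 0.03 0 0.4"}}

```text
clock: 22.72
tcp_pos: [0.5671, 0.0835, 0.1225]
tcp_rot: [0.751, 0.66, 0.0, -0.001]
ft_force: [-4.2, 0.1, -0.4]
finger_gap: 0.0259
```

{"name": "servo_tool", "arguments": {"motion": "0 0 0.01 -0.01 0.03 0 0.4; 0 0 0.01 -0.01 0.03 0 0.4"}}

```text
clock: 22.88
tcp_pos: [0.5691, 0.0829, 0.1225]
tcp_rot: [0.764, 0.645, 0.0, -0.001]
ft_force: [-6.4, 3.2, 0.4]
finger_gap: 0.0258
```

```bash
python3 -c "
from h import *
hs();av(6)"
```

```text
t 22.88 phi 0.115 psi -0.100 r 87.1 z 122.5 Ftan -6.90 Frad 1.95 Fz 0.40 gap 25.8
t 23.13 phi 0.116 r 87.1 Ftan -6.39 (se 0.16) Frad 0.90
```

{"name": "servo_tool", "arguments": {"motion": "0 0 0.01 0 0.03 0 0.4; 0 0 0.01 0 0.03 0 0.4"}}

```text
clock: 23.35
tcp_pos: [0.5711, 0.0823, 0.1224]
tcp_rot: [0.778, 0.629, -0.0, -0.001]
ft_force: [-8.5, 0.6, 1.1]
finger_gap: 0.0257
```

```bash
python3 -c "
from h import *
hs();av(6)"
```

```text
t 23.35 phi 0.138 psi -0.142 r 86.8 z 122.4 Ftan -8.42 Frad -1.20 Fz 1.12 gap 25.7
t 23.60 phi 0.140 r 86.9 Ftan -7.45 (se 0.24) Frad -0.79
```

{"name": "servo_tool", "arguments": {"motion": "0 0 -0.02 -0.02 -0.1 0 0.4; 0 0 -0.03 -0.02 -0.15 0 0.4; 0 0 -0.04 0 -0.18 0 0.4; 0 0 -0.04 0 -0.18 0 0.4; 0 0 -0.02 0 -0.1 0 0.4"}}

```text
clock: 24.07
tcp_pos: [0.5451, 0.0831, 0.1234]
tcp_rot: [0.668, 0.744, 0.002, 0.001]
ft_force: [4.1, -0.7, -2.1]
finger_gap: 0.0256
```

{"name": "servo_tool", "arguments": {"motion": "0 0 0 0 0.05 0 0.4; 0 0 0 0 0.05 0 0.4"}}

```text
clock: 24.23
tcp_pos: [0.5488, 0.0833, 0.1233]
tcp_rot: [0.67, 0.742, 0.001, 0.001]
ft_force: [0.2, -0.7, 0.9]
finger_gap: 0.0258
```

```bash
python3 -c "
from h import *
hs()
snap('wrist','pics/w5.png'); cv2.imwrite('pics/w5c.png',cv2.resize(cv2.imread('pics/w5.png')[220:420,200:440],None,fx=3,fy=3))"
```

```text
t 24.23 phi -0.121 psi 0.172 r 86.1 z 123.3 Ftan 0.20 Frad -0.75 Fz 0.86 gap 25.8
```

View pics/w5c.png

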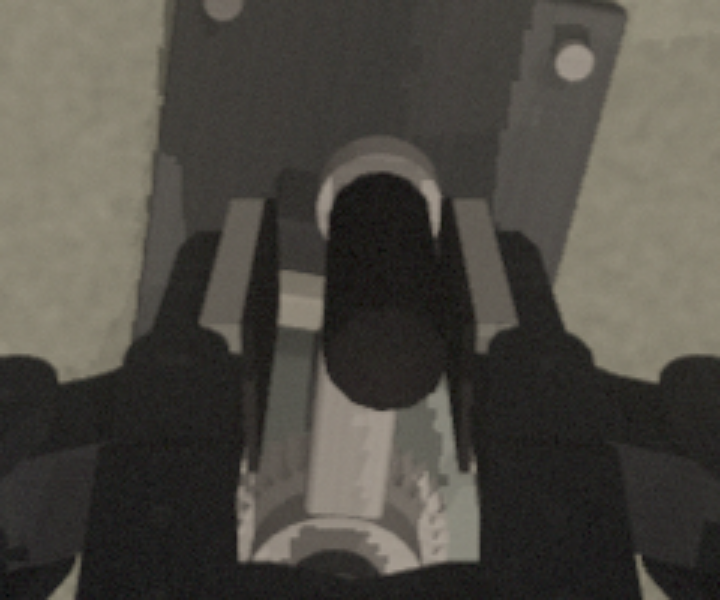

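{"name": "servo_tool", "arguments": {"motion": "0 0 0.02 -0.01 0.08 0 0.4; 0 0 0 0 0 0 0.4"}}

```text
clock: 24.45
tcp_pos: [0.5519, 0.083, 0.1227]
tcp_rot: [0.686, 0.728, 0.001, 0.0]
ft_force: [0.7, 0.2, 0.4]
finger_gap: 0.026
```

{"name": "servo_tool", "arguments": {"motion": "0 0 0.011 -0.005 0.04 0 0.4; 0 0 0 0 0 0 0.4; 0 0 0 0 0 0 0.4"}}

```text
clock: 24.7
tcp_pos: [0.5525, 0.0828, 0.1224]
tcp_rot: [0.693, 0.721, 0.0, -0.0]
ft_force: [-0.2, 0.0, -0.1]
finger_gap: 0.0254
```

{"name": "servo_tool", "arguments": {"motion": "0 0 0.01 -0.005 0.03 0 0.4; 0 0 0 0 0 0 0.4; 0 0 0 0 0 0 0.4"}}

```text
clock: 24.95
tcp_pos: [0.5536, 0.0826, 0.1225]
tcp_rot: [0.701, 0.714, 0.0, 0.0]
ft_force: [0.1, 0.1, -0.3]
finger_gap: 0.0259
```

```bash
python3 -c "
from h import *
hs();av(4)"
```

```text
t 24.95 phi -0.065 psi 0.088 r 85.3 z 122.5 Ftan 0.06 Frad 0.07 Fz -0.33 gap 25.9
t 25.10 phi -0.066 r 85.3 Ftan -0.37 (se 0.21) Frad -0.12
```

{"name": "servo_tool", "arguments": {"motion": "0 0 0.008 0 0.03 0 0.4; 0 0 0 0 0 0 0.4; 0 0 0 0 0 0 0.4"}}

```text
clock: 25.4
tcp_pos: [0.5548, 0.0827, 0.1225]
tcp_rot: [0.707, 0.708, 0.0, 0.0]
ft_force: [-0.4, 0.6, 0.5]
finger_gap: 0.0257
```

{"name": "servo_tool", "arguments": {"motion": "0 0 0.008 0 0.03 0 0.4; 0 0 0 0 0 0 0.4; 0 0 0 0 0 0 0.4"}}

```text
clock: 25.65
tcp_pos: [0.556, 0.0827, 0.1225]
tcp_rot: [0.712, 0.702, 0.0, -0.0]
ft_force: [-0.2, 0.2, -1.7]
finger_gap: 0.0254
```

```bash
python3 -c "
from h import *
hs();av(4)"
```

```text
t 25.65 phi -0.036 psi 0.055 r 85.4 z 122.5 Ftan -0.19 Frad 0.15 Fz -1.69 gap 25.4
t 25.80 phi -0.037 r 85.4 Ftan 0.29 (se 0.14) Frad 0.12
```

{"name": "servo_tool", "arguments": {"motion": "0 0 0.008 0 0.03 0 0.4; 0 0 0 0 0 0 0.4; 0 0 0 0 0 0 0.4"}}

```text
clock: 26.1
tcp_pos: [0.5572, 0.0826, 0.1225]
tcp_rot: [0.718, 0.696, 0.0, 0.0]
ft_force: [0.6, -0.3, 0.8]
finger_gap: 0.026
```

{"name": "servo_tool", "arguments": {"motion": "0 0 0.008 0 0.03 0 0.4; 0 0 0 0 0 0 0.4; 0 0 0 0 0 0 0.4"}}

```text
clock: 26.35
tcp_pos: [0.5584, 0.0826, 0.1225]
tcp_rot: [0.724, 0.69, 0.0, -0.0]
ft_force: [0.0, 0.3, -0.0]
finger_gap: 0.0255
```

{"name": "servo_tool", "arguments": {"motion": "0 0 0.007 0 0.03 0 0.4; 0 0 0 0 0 0 0.4; 0 0 0 0 0 0 0.4"}}

```text
clock: 26.6
tcp_pos: [0.5595, 0.0825, 0.1225]
tcp_rot: [0.729, 0.684, -0.0, -0.0]
ft_force: [-1.1, 0.4, 0.6]
finger_gap: 0.0257
```

{"name": "servo_tool", "arguments": {"motion": "0 0 0.007 0 0.03 0 0.4; 0 0 0 0 0 0 0.4; 0 0 0 0 0 0 0.4"}}

```text
clock: 26.85
tcp_pos: [0.5607, 0.0824, 0.1225]
tcp_rot: [0.734, 0.679, -0.0, -0.0]
ft_force: [-2.0, 0.2, 0.6]
finger_gap: 0.0253
```

```bash
python3 -c "
from h import *
hs();av(4)"
```

```text
t 26.85 phi 0.018 psi -0.008 r 85.4 z 122.5 Ftan -2.04 Frad -0.01 Fz 0.61 gap 25.3
t 27.00 phi 0.018 r 85.4 Ftan -1.47 (se 0.26) Frad -0.39
```

{"name": "servo_tool", "arguments": {"motion": "0 0 0.007 0 0.03 0 0.4; 0 0 0 0 0 0 0.4; 0 0 0 0 0 0 0.4"}}

```text
clock: 27.3
tcp_pos: [0.5618, 0.0823, 0.1225]
tcp_rot: [0.739, 0.674, -0.0, -0.0]
ft_force: [-1.5, -1.0, 0.4]
finger_gap: 0.026
```

{"name": "servo_tool", "arguments": {"motion": "0 0 0.007 0 0.03 0 0.4; 0 0 0 0 0 0 0.4; 0 0 0 0 0 0 0.4"}}

```text
clock: 27.55
tcp_pos: [0.563, 0.0821, 0.1224]
tcp_rot: [0.744, 0.668, -0.0, -0.0]
ft_force: [-3.1, -1.6, -0.2]
finger_gap: 0.0257
```

```bash
python3 -c "
from h import *
hs();av(5)"
```

```text
t 27.55 phi 0.046 psi -0.038 r 85.4 z 122.4 Ftan -2.90 Frad -1.96 Fz -0.15 gap 25.7
t 27.75 phi 0.046 r 85.4 Ftan -2.82 (se 0.15) Frad -1.89
```

{"name": "servo_tool", "arguments": {"motion": "0 0 0.007 0 0.03 0 0.4; 0 0 0 0 0 0 0.4; 0 0 0 0 0 0 0.4"}}

```text
clock: 28.05
tcp_pos: [0.5642, 0.082, 0.1225]
tcp_rot: [0.749, 0.663, -0.0, -0.0]
ft_force: [-4.3, -1.6, 0.1]
finger_gap: 0.0259
```

```bash
python3 -c "
from h import *
hs();av(5)"
```

```text
t 28.05 phi 0.061 psi -0.052 r 85.4 z 122.5 Ftan -4.09 Frad -2.19 Fz 0.14 gap 25.9
t 28.25 phi 0.060 r 85.5 Ftan -3.58 (se 0.18) Frad -2.60
```

{"name": "servo_tool", "arguments": {"motion": "0 0 0.007 0 0.03 0 0.4; 0 0 0 0 0 0 0.4; 0 0 0 0 0 0 0.4"}}

```text
clock: 28.55
tcp_pos: [0.5654, 0.0819, 0.1224]
tcp_rot: [0.754, 0.657, -0.0, -0.0]
ft_force: [-4.3, -2.1, 0.8]
finger_gap: 0.0256
```

```bash
python3 -c "
from h import *
hs();av(5)"
```

```text
t 28.55 phi 0.074 psi -0.067 r 85.5 z 122.4 Ftan -3.96 Frad -2.72 Fz 0.82 gap 25.6
t 28.75 phi 0.074 r 85.5 Ftan -3.70 (se 0.23) Frad -2.79
```

{"name": "servo_tool", "arguments": {"motion": "0 0 0.007 0 0.03 0 0.4; 0 0 0 0 0 0 0.4; 0 0 0 0 0 0 0.4"}}

```text
clock: 29.05
tcp_pos: [0.5666, 0.0818, 0.1224]
tcp_rot: [0.759, 0.652, -0.0, -0.0]
ft_force: [-3.4, -1.7, 0.2]
finger_gap: 0.0257
```

```bash
python3 -c "
from h import *
hs();av(5)"
```

```text
t 29.05 phi 0.088 psi -0.081 r 85.5 z 122.4 Ftan -3.13 Frad -2.26 Fz 0.19 gap 25.7
t 29.25 phi 0.088 r 85.5 Ftan -3.63 (se 0.25) Frad -2.96
```

{"name": "servo_tool", "arguments": {"motion": "0 0 0.009 -0.03 0.03 0 0.4; 0 0 0.007 -0.02 0.03 0 0.4; 0 0 0 0 0 0 0.4"}}

```text
clock: 29.55
tcp_pos: [0.5686, 0.0812, 0.1225]
tcp_rot: [0.769, 0.639, 0.001, -0.002]
ft_force: [-5.0, 4.6, 0.7]
finger_gap: 0.0253
```

```bash
python3 -c "
from h import *
hs();av(5)"
```

```text
t 29.55 phi 0.113 psi -0.115 r 85.2 z 122.5 Ftan -5.71 Frad 3.60 Fz 0.72 gap 25.3
t 29.75 phi 0.114 r 85.1 Ftan -5.37 (se 0.21) Frad 3.83
```

{"name": "servo_tool", "arguments": {"motion": "0 0 0.007 -0.002 0.03 0 0.4; 0 0 0 0 0 0 0.4"}}

```text
clock: 29.97
tcp_pos: [0.5696, 0.0807, 0.1225]
tcp_rot: [0.774, 0.633, 0.001, -0.002]
ft_force: [-5.3, 3.9, 1.2]
finger_gap: 0.0253
```

```bash
python3 -c "
from h import *
hs();av(5)"
```

```text
t 29.97 phi 0.125 psi -0.130 r 85.0 z 122.5 Ftan -5.97 Frad 2.79 Fz 1.17 gap 25.3
t 30.17 phi 0.125 r 85.0 Ftan -6.18 (se 0.14) Frad 3.22
```

```bash
cat >> h.py <<'E'
def pf(n=1):
    L=[];M=[]
    for i in range(n):
        s=manip.read_state(); p=bed(s['tcp_pos']); d=p[:2]-AX; phi=np.arctan2(*d)
        F=RB.T@s['ft_force']; c=d-0.5*s['finger_gap']*np.array([np.cos(phi),-np.sin(phi)])
        L.append((c[0]*F[1]-c[1]*F[0])/.085); M.append([*s['ft_force'],*s['torque'],F[0]*np.sin(phi)+F[1]*np.cos(phi)])
        if i<n-1: manip.camera('side')
    m=np.mean(M,0)
    print('t %.2f phi %.3f PUSH %.2f se %.2f Fr %.2f Tz %.3f r %.1f'%(s['clock'],phi,np.mean(L),np.std(L)/n**.5,m[6],m[5],1e3*np.hypot(*d)))
E
python3 -c "
from h import *
pf(3)"
```

```text
t 30.32 phi 0.125 PUSH 5.65 se 0.16 Fr 3.30 Tz -0.056 r 85.0
```

{"name": "servo_tool", "arguments": {"motion": "0 0 0.005 0.01 0.02 0 0.4; 0 0 0.005 0.01 0.02 0 0.4"}}

```text
clock: 30.48
tcp_pos: [0.571, 0.0805, 0.1224]
tcp_rot: [0.781, 0.625, -0.0, -0.001]
ft_force: [-7.4, 0.5, 1.8]
finger_gap: 0.0258
```

```bash
python3 -c "
from h import *
pf(4)"
```

```text
t 30.63 phi 0.143 PUSH 6.31 se 0.37 Fr -0.20 Tz 0.000 r 85.0
```

{"name": "servo_tool", "arguments": {"motion": "0 0 0.004 0 0.02 0 0.4"}}

```text
clock: 30.72
tcp_pos: [0.5717, 0.0803, 0.1224]
tcp_rot: [0.783, 0.622, 0.0, -0.001]
ft_force: [-6.9, 1.7, 2.1]
finger_gap: 0.0256
```

```bash
python3 -c "
from h import *
pf(6)"
```

```text
t 30.97 phi 0.152 PUSH 6.23 se 0.19 Fr 0.34 Tz 0.003 r 85.0
```

{"name": "servo_tool", "arguments": {"motion": "0 0 0.004 0 0.02 0 0.4; 0 0 0.004 0 0.02 0 0.4"}}

```text
clock: 31.13
tcp_pos: [0.5732, 0.08, 0.1224]
tcp_rot: [0.788, 0.615, 0.0, -0.001]
ft_force: [-6.7, 2.1, 2.1]
finger_gap: 0.026
```

```bash
python3 -c "
from h import *
pf(6)"
```

```text
t 31.38 phi 0.170 PUSH 6.73 se 0.16 Fr 0.38 Tz 0.013 r 85.0
```

Moving plateau reached at about 6.2–6.7 N, which fits a tooth at about 6.1 N. I release by swinging back, then recheck gently where it engages.

{"name": "servo_tool", "arguments": {"motion": "0 0 -0.02 -0.01 -0.1 0 0.4; 0 0 -0.035 -0.01 -0.15 0 0.4; 0 0 -0.04 0 -0.18 0 0.4; 0 0 -0.04 0 -0.18 0 0.4; 0 0 -0.02 0 -0.1 0 0.4"}}

```text
clock: 31.8
tcp_pos: [0.5471, 0.0821, 0.123]
tcp_rot: [0.677, 0.736, 0.002, 0.001]
ft_force: [2.5, -0.0, -2.1]
finger_gap: 0.0258
```

{"name": "servo_tool", "arguments": {"motion": "0 0 0.01 0 0.05 0 0.4; 0 0 0.02 0 0.1 0 0.4; 0 0 0.02 0 0.1 0 0.4; 0 0 0 0 0 0 0.4"}}

```text
clock: 32.13
tcp_pos: [0.5575, 0.0823, 0.1228]
tcp_rot: [0.717, 0.697, 0.001, 0.001]
ft_force: [-0.4, 0.7, 0.2]
finger_gap: 0.0254
```

```bash
python3 -c "
from h import *
pf(3)"
```

```text
t 32.23 phi -0.031 PUSH 0.32 se 0.01 Fr 0.10 Tz -0.035 r 84.9
```

{"name": "servo_tool", "arguments": {"motion": "0 0 0.008 0 0.035 0 0.4; 0 0 0.008 0 0.035 0 0.4; 0 0 0 0 0 0 0.4"}}

```text
clock: 32.48
tcp_pos: [0.5588, 0.082, 0.1225]
tcp_rot: [0.728, 0.685, 0.0, 0.0]
ft_force: [0.3, 0.6, -0.5]
finger_gap: 0.0254
```

```bash
python3 -c "
from h import *
pf(3)"
```

```text
t 32.58 phi -0.006 PUSH -0.22 se 0.17 Fr 0.26 Tz -0.012 r 84.8
```

{"name": "servo_tool", "arguments": {"motion": "0 0 0.008 0 0.035 0 0.4; 0 0 0.008 0 0.035 0 0.4; 0 0 0 0 0 0 0.4"}}

```text
clock: 32.83
tcp_pos: [0.5612, 0.0817, 0.1225]
tcp_rot: [0.739, 0.673, -0.0, -0.0]
ft_force: [-1.3, 0.5, 0.8]
finger_gap: 0.0259
```

```bash
python3 -c "
from h import *
pf(3)"
```

```text
t 32.93 phi 0.025 PUSH 1.31 se 0.07 Fr -0.17 Tz 0.033 r 84.8
```

{"name": "servo_tool", "arguments": {"motion": "0 0 0.008 0 0.035 0 0.4; 0 0 0.008 -0.01 0.035 0 0.4; 0 0 0 0 0 0 0.4"}}

```text
clock: 33.18
tcp_pos: [0.5639, 0.0813, 0.1225]
tcp_rot: [0.751, 0.661, 0.0, -0.0]
ft_force: [-3.0, 2.3, 1.8]
finger_gap: 0.0254
```

```bash
python3 -c "
from h import *
pf(4)"
```

```text
t 33.33 phi 0.057 PUSH 2.86 se 0.26 Fr 1.70 Tz -0.013 r 84.7
```

{"name": "servo_tool", "arguments": {"motion": "0 0 0.007 -0.01 0.03 0 0.4; 0 0 0.007 -0.01 0.03 0 0.4; 0 0 0 0 0 0 0.4"}}

```text
clock: 33.58
tcp_pos: [0.566, 0.0807, 0.1224]
tcp_rot: [0.76, 0.65, 0.0, -0.001]
ft_force: [-3.6, 4.0, 1.1]
finger_gap: 0.0258
```

```bash
python3 -c "
from h import *
pf(4)"
```

```text
t 33.73 phi 0.083 PUSH 3.87 se 0.26 Fr 3.12 Tz -0.021 r 84.3
```

{"name": "servo_tool", "arguments": {"motion": "0 0 0.006 0.02 0.03 0 0.4; 0 0 0.006 0.01 0.03 0 0.4; 0 0 0 0 0 0 0.4"}}

```text
clock: 33.98
tcp_pos: [0.5683, 0.0804, 0.1224]
tcp_rot: [0.768, 0.64, -0.001, -0.0]
ft_force: [-5.3, -0.2, 2.8]
finger_gap: 0.0255
```

```bash
python3 -c "
from h import *
pf(5)"
```

```text
t 34.18 phi 0.110 PUSH 5.17 se 0.11 Fr -1.19 Tz 0.015 r 84.4
```

{"name": "servo_tool", "arguments": {"motion": "0 0 0.006 0 0.03 0 0.4; 0 0 0.003 0 0.015 0 0.4; 0 0 0 0 0 0 0.4"}}

```text
clock: 34.43
tcp_pos: [0.5701, 0.0801, 0.1223]
tcp_rot: [0.774, 0.633, -0.001, -0.0]
ft_force: [-5.4, 0.1, 2.4]
finger_gap: 0.0258
```

```bash
python3 -c "
from h import *
pf(6)"
```

```text
Traceback (most recent call last):
  File "h.py", line 53, in pf
    if i<n-1: manip.camera('side')
              ~~~~~~~~~~~~^^^^^^^^
ValueError: 200 camera calls are used up
```

{"name": "servo_tool", "arguments": {"motion": "0 0 -0.02 0 -0.1 0 0.4; 0 0 -0.03 0 -0.12 0 0.4; 0 0 -0.028 0 -0.12 0 0.4; 0 0 0 0 0 0 0.3; 0 0 0 0 0 0 0.1"}}

```text
clock: 35.0
tcp_pos: [0.558, 0.0824, 0.1227]
tcp_rot: [0.72, 0.694, 0.001, 0.001]
ft_force: [0.3, -0.5, 0.1]
finger_gap: 0.0381
```

```bash
python3 -c "
from h import *
pf(1);st()"
```

```text
t 35.00 phi -0.013 PUSH -0.20 se 0.00 Fr -0.47 Tz 0.018 r 85.2
t 35.0 bed mm [ -0.3 131.7 122.7] F bed [ 0.32 -0.47  0.13] rot [-0.1 -0.  -1.8] gap 38.1 q [ 0.15  0.22 -0.17  1.18 -0.    1.76]
```

{"name": "servo_tool", "arguments": {"motion": "0 0 0 0 0 -0.2 0; 0 0 0 0 0 -0.5 0; 0 0 0 0 0 -1 0; 0 0 0 0 0 -1 0; 0 0 0 0 0 -0.5 0"}}

```text
clock: 35.42
tcp_pos: [0.5586, 0.0825, 0.256]
tcp_rot: [0.72, 0.694, 0.002, 0.002]
ft_force: [0.2, -0.2, 1.0]
finger_gap: 0.0423
```

{"name": "servo_tool", "arguments": {"motion": "0 0 0 0 0 0 0; 0 0 0 0 0 0 0; 0 0 0 0 0 0 0"}}

```text
clock: 35.67
tcp_pos: [0.5574, 0.0824, 0.25]
tcp_rot: [0.72, 0.694, -0.0, -0.0]
ft_force: [-0.1, -0.3, -0.6]
finger_gap: 0.0427
```

```bash
python3 -c "
from h import *
pf(1);st()"
```

```text
t 35.67 phi -0.020 PUSH 0.19 se 0.00 Fr -0.29 Tz 0.032 r 85.1
t 35.67 bed mm [ -0.9 131.6 250. ] F bed [-0.11 -0.29 -0.59] rot [ 0.  -0.  -1.9] gap 42.7 q [ 0.15  0.2   0.09  1.46 -0.    1.75]
```

The gripper is clear, with no force on it. Handing in.

```bash
python3 -c "
from h import *
print(manip.finish_job())"
```

```text
the job is handed in; nothing more can be done
None
```

I handed the job in at about 36 s. By my readings the laser head is home and the clamp is near the right tightness, but the last force check was cut short.

- **Head:** I slid it home with a 4–6 N push. It stopped dead at the expected place at about 13 N, and I backed off at once. A wrist image put its rear end about 51–52 mm behind the bed centre against an expected 55 mm, which is within my calibration error.
- **Clamp:** I tightened it with the ratchet in several swings.
    - **Final pushes:** near mid-swing, the force rose to about 6.2–6.7 N, where the screw started to turn. After I let it spring back, it caught at the same tooth and force curve, and I measured 5.2 N on the way up.
    - **Unfinished check:** the 200 camera calls ran out before the last averaged reading, so I did not see the about 6.1 N plateau a second time.
    - **Over the limit:** one earlier push read about 7.5 N at rest, and 8.4 N in a single noisy reading just before. That is above the 7 N limit for a moment. The screw then sprang back by up to a tooth, to about 6.1 N.
    - **Inconsistency:** the force rose far more steeply with handle angle than the stated 7 N per rad. I put this down to flex in the fingers and did not check it.
- **At the end:** the gripper was open and clear of the handle, at 250 mm height, reading no force beyond the noise. I touched nothing else on the bench, but took no final picture.

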